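# Fit a keyed mixer rotor into its sprung drive hub and hold it down

### The job

Lubricate the vial mixer's hub by pressing the spray cap of the bottle on its base plate fully down and letting it spring up again, then take the rotor out of its stand by its flat grip and push its keyed shaft into the hub, turning it until the key slips into the keyway. Keep pushing until the disc sits on the hub and the hub has sunk to its stop against its spring, and finish like that, still gripping the rotor upright and holding it down, so that a colleague can lock it. Leave the other things on the worktop alone.

Things in the scene. Friction and masses are not known exactly. Their poses are not given: they have to be found in the camera images.
- drive: Vial mixer drive, fixed: base plate 135 x 270 x 8 mm with a white motor housing 125 x 115 mm, top 53 mm above the worktop, dial and switch on its front (-x). Origin on the worktop under the hub's axis, z up. The spray bottle stands on the plate 150 mm towards +y. The keyway's direction differs each time, within 40 degrees either side of this +x; no reading gives it: look or feel for it
- hub_mouth (a point): Centre of the hub's open top with the hub up, 99 mm above the worktop; fixed to the drive, with its axes. The hub is a faceted steel sleeve, 38 mm wide, 46 mm proud of the housing. Round bore 20.5 mm wide, open down to the housing, with one keyway 8 mm wide over its whole height, out to 15.5 mm from the axis, visible from above
- hub (a joint): How far the hub is pushed down into the housing, m: 0 up, 0.006 at its stop. Spring: about 5.5 N to start, 10.5 N at the stop; springs up by itself. The hub cannot turn. A key standing on its top face pushes it down too; it springs up round the key when that meets the keyway
- cap_top (a point): Centre of the top of the spray cap, a white button 27 mm wide and 20 mm high with a short spout, on a fixed squat white bottle (66 mm wide); the cap's top is 210 mm above the worktop when up
- spray_cap (a joint): How far the spray cap is pressed down, m: 0 up, 0.008 fully down. Its spring takes 3 N to start and 7 N fully down; it springs up by itself
- rotor: Loose rotor, about 140 g, 81 mm high. Origin at the shaft's lower end, z up. Steel shaft 18 mm wide, chamfered, 34 mm long; then a grey disc 54 mm wide (34 to 40 mm up), then a grip block (40 to 81 mm). Key 5 mm wide on the shaft's +x side, out to 13 mm from the axis, from 12 mm above the shaft's end up to the disc; a small nose on the disc's rim, 34.5 mm out, points the same way
- rotor_grip (a point): Middle of the rotor's grip block, 65 mm above the shaft's end, axes as the rotor's. The block is 22 mm wide along its y (grasp it across this), 36 mm long along x
- stand: White block 66 x 66 x 42.5 mm, fixed to the worktop, in which the rotor is parked: its shaft hangs loosely in a round hole 30 mm wide, its disc rests on the block's top. Origin on the worktop under the hole
- jar: Bystander: open glass jar 54 mm wide, 70 mm high; origin at its base
- swabs: Bystander: small carton 51 x 71 x 46 mm; origin at its base
- saline: Bystander: clear infusion bottle 67 mm wide, 148 mm high; origin at its base
- vial: Bystander: small vial 26 mm wide, 52 mm high; origin at its base

How it is judged (in metres and radians):
On the way, in this order (a step that is already met when the one before it is completed fails the run):
1. the spray cap is pressed fully down (over 6 of its 8 mm) (value of joint spray_cap above 0.006 m), for 0.05 s.
2. the spray cap has sprung up again (value of joint spray_cap below 0.002 m), for 0.1 s.
3. the rotor's key has slipped into the keyway and its shaft stands in the hub (z of rotor in the frame of drive below 0.074 m and horizontal distance between rotor and drive below 0.004 m), for 0.1 s.
At the end, for the whole second after the job is handed in: Rotor upright (0.1 rad) in the hub, within 4 mm of its axis, shaft end under 62.5 mm above the worktop (disc on hub), hub held down over 4 of 6 mm, spray cap up, all still, fingers gripping the grip block (over 4 N, grasp point within 27 mm of its middle) (z of rotor in the frame of drive below 0.0625 m and horizontal distance between rotor and drive below 0.004 m and angle between rotor's own z axis and vertical below 0.1 rad and value of joint hub above 0.004 m and value of joint spray_cap below 0.002 m and contact force between the fingers and rotor above 4 N and distance between the grasp point and rotor_grip below 0.027 m and linear speed of rotor below 0.02 m/s); the arm keeps its last pose, push and grip.
It fails at once if a bystander is moved by more than 20 mm (distance of any of jar, swabs, saline, vial from where it was at the start of the episode above 0.02 m).
It fails at once if the rotor is tipped over (angle between rotor's own z axis and vertical above 0.8 rad).
It also fails if it takes over 72 s, if anything falls off the work surface, if the arm or the gripper's body presses on something with over 40 N, if the wrist force passes 120 N, or if a joint passes its speed limit or range.

### The arm

A 6-joint arm with a two-finger parallel gripper is mounted at the origin on a cart in front of the work surface, level with it; the furniture and walls round the work are solid. World frame = base frame: x ahead of the robot, y to its left, z up, the work surface at z = 0. Lengths are in mm, angles in degrees, forces in N, time in s.
With the tool pointing down it reaches from about 300 to 850 mm from the base axis. Payload 4.2 kg.
Tool frame: the origin (TCP) lies at the very end of the fingers, on their centre line; the grasp point (between the pads) lies 19 mm behind it (env.grip_depth is the distance from the TCP to the grasp point, in mm); z points along the fingers, y is the line along which they close (so a half turn about z gives the same grasp; the last joint's range is limited). The gripper opens to 91 mm and grips with 3 to 60 N. Pads are 32 mm wide; open, the fingers measure 118 mm over their backs; the gripper's body (76 mm by 178 mm) begins 60 mm behind the grasp point.
Start: joints at [70.646, 18.312, 89.639, -0, 72.044, -1.146], TCP at [179.678, 546.225, 190.376] pointing down, gripper open.
Joint ranges: [-177.97, 177.97], [-48.28, 115.42], [12.27, 149.76], [-77.06, 257.06], [2.81, 150.46], [-146.56, 146.56]. Speed limits (degrees/s): [147.25, 147.25, 180, 180, 180, 180].

### API

Orientations are given as [roll, pitch, yaw] about the fixed x, y, z axes, in that order (R = Rz(yaw) Ry(pitch) Rx(roll)).
In Python, from workcell import env, cams gives the robot as it stands.
- The arm moves only by the tool apply_moves, never from a script. Its argument "deltas" is a list of rows, each a list of 5 numbers: the shift along the tool's x, y, z in m, then the turn about the tool's z in rad, then the opening, from -1 (shut) to 1 (fully open), so that 0 is half open. In form: [[tx, ty, tz, roll, gripper], ...]. A call has 1 to 5 rows; each row is the pose to reach, as a shift and turn from the pose commanded when the call began, along the tool's axes at that moment; what a row does not reach only later rows make up. A row lasts 1/10 s, in which the tool goes at most 50 mm and 8.59 degrees, less where a joint would pass 70% of its speed; a pose out of reach is approached as far as the arm can. A call with a gripper value outside its range is refused whole. The fingers move at their own pace and stop on an object; "grip_force" is the grip in N (left out, the last holds). Time passes only in rows, so rows that repeat a pose let the fingers close. It gives the time, the measured TCP pose, the force, the opening and the grip force at its end, in the units of the state.
- env.state(): the state, without advancing time (a new reading comes with each control period).
- cams.grab_frame(name): name is "side" or "top"; returns the picture (384x512x3 uint8, blue, green, red); there is no depth.
- cams.get_calibration(name): a dict with "mtx" (3x3 intrinsics, pixels), "eye" and "attitude" of the camera in the world. Camera axes: x right, y down, z forward; pixel columns grow to the right and rows downward; lengths in mm; the calibration is good to about 2 mm. A picture is of the moment at which its call begins. get_calibration takes no time and is no camera call.
- env.job_done(): hands the job in; it is judged then, once.
The state is a dict: "time_s": time; "qpos": joint angles; "qvel": joint speeds; "effort": joint torques, N m; "ee_pos": TCP position; "ee_rot": TCP orientation; "force": force on the tool from outside, world axes, zero at the start; "torque": the same for the moment, N m; "gripper_width": finger opening in mm; "gripper_force": force on a finger pad.
Only numpy, scipy, OpenCV 4.12 (cv2) and the standard library are available. Lean on these libraries where they do the work, as an engineer would, in place of code of your own. Each camera call takes 0.05 s, during which the arm holds its last target. There are 200 camera calls.

## Working session

There is one attempt and no reset: what is moved stays moved. The work goes in short steps, Python scripts to look and compute and a tool call to move; the robot and the scene stay as the last step left them, time stands still between calls to the robot, and variables do not carry over. Pictures are saved under pics/ and viewed, at most 10 in all, crops included, and the job is handed in when it is done.

Besides the shell and the picture viewer there is one more tool, called after ">>>" as a command line: name --pt "numbers of a row" for each row, then --argument value for the rest. apply_moves: Moves the arm, as the interface text tells. Its arguments: {"type":"object","properties":{"deltas":{"type":"array"},"grip_force":{"type":"number"}},"required":["deltas"]}

```bash
mkdir -p pics; python3 - <<'E'
from workcell import env,cams
import cv2
for n in("top","side"):
    cv2.imwrite(f"pics/{n}0.png",cams.grab_frame(n)); print(n,cams.get_calibration(n))
s=env.state();print(s)
E
```

```text
top {'mtx': array([[361.28354284,   0.        , 257.24472317],
       [  0.        , 361.28354284, 189.16508881],
       [  0.        ,   0.        ,   1.        ]]), 'eye': array([ 458.18110489,  -79.08573445, 1167.90736008]), 'attitude': array([-178.48898407,    0.35389221,  -90.944107  ])}
side {'mtx': array([[420.46497166,   0.        , 258.73325178],
       [  0.        , 420.46497166, 193.19466591],
       [  0.        ,   0.        ,   1.        ]]), 'eye': array([  491.73977716, -1175.6363672 ,   901.27036166]), 'attitude': array([-123.89548798,    1.43654908,   -0.65287538])}
{'time_s': 0.1, 'qpos': array([ 7.06454250e+01,  1.83466435e+01,  8.96979085e+01,  1.07432060e-03,
        7.20441844e+01, -1.14586228e+00]), 'qvel': array([ 0.02578342, -0.13964363, -0.21369778,  0.04090365, -0.00583333,
        0.06484999]), 'effort': array([ 1.85101191e-03, -4.13331556e+01, -2.32511437e+01,  7.29592913e-02,
        4.21386876e-02, -5.96971722e-05]), 'ee_pos': array([179.5096349 , 545.75728682, 189.62797867]), 'ee_rot': array([-1.79911302e+02, -2.79580398e-03,  1.61790953e+02]), 'force': array([-0.44615361, -0.63975713, -0.45386154]), 'torque': array([-0.01414611,  0.04544411, -0.01577723]), 'gripper_force': 0.0, 'gripper_width': 91.17154719692553}
```

View pics/top0.png

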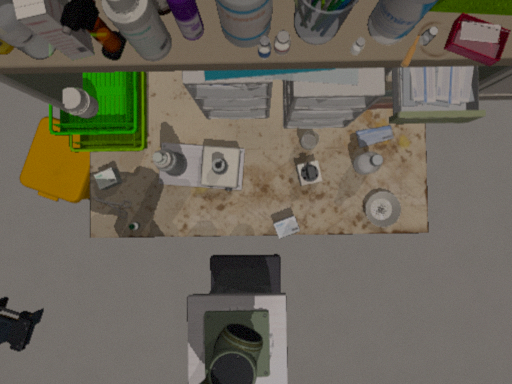

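View pics/side0.png

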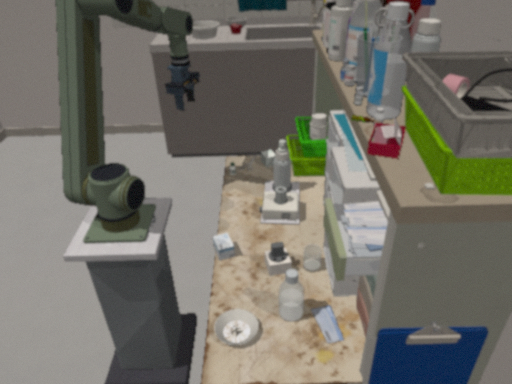

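The top view shows the hub near (219,166), the spray cap near (165,160) and the rotor near (309,172). In the side view they are at about (281,195), (282,145) and (277,250).

```bash
cat > h.py <<'E'
from workcell import env,cams
import cv2,numpy as np
from scipy.spatial.transform import Rotation as R
def ray(n,u,v):
    c=cams.get_calibration(n); A=R.from_euler('xyz',c['attitude'],degrees=True).as_matrix()
    return c['eye'],A@np.linalg.inv(c['mtx'])@[u,v,1]
def atz(n,u,v,z):
    e,d=ray(n,u,v); return (e+d*(z-e[2])/d[2]).round(1)
def proj(n,p):
    c=cams.get_calibration(n); A=R.from_euler('xyz',c['attitude'],degrees=True).as_matrix()
    q=c['mtx']@(A.T@(np.array(p)-c['eye'])); return (q[:2]/q[2]).round(1)
def crop(im,x,y,w,h,W,H): return cv2.resize(im[y:y+h,x:x+w],(W,H),interpolation=cv2.INTER_CUBIC)
E
python3 - <<'E'
from h import *
t=np.mean([cams.grab_frame("top").astype(float) for _ in range(4)],0).astype(np.uint8)
s=np.mean([cams.grab_frame("side").astype(float) for _ in range(4)],0).astype(np.uint8)
cv2.imwrite("pics/t1.png",t);cv2.imwrite("pics/s1.png",s)
a=np.hstack([crop(t,150,140,50,37,400,296),crop(t,196,145,50,37,400,296)])
b=np.hstack([crop(t,290,155,40,30,400,300),crop(s,255,135,60,45,400,300)])
cv2.imwrite("pics/c1.png",np.vstack([a,b]))
c=np.hstack([crop(s,255,170,50,37,400,296),crop(s,255,235,50,37,400,296)])
cv2.imwrite("pics/c2.png",c)
print(atz("top",165,160,210),atz("top",219,166,99),atz("top",309,172,81))
E
```

```text
[565.3 170.7 210. ] [557.1  39.4  99. ] [ 536.1 -229.5   81. ]
```

View pics/c1.png

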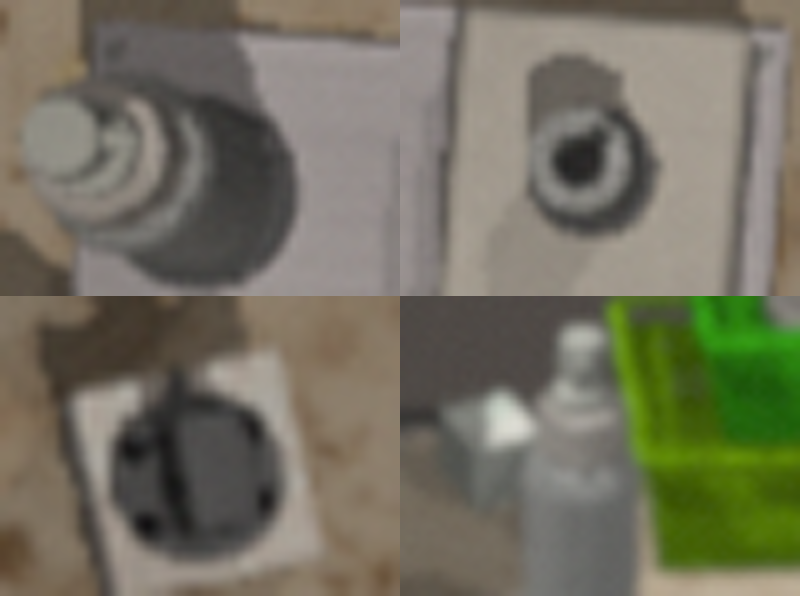

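View pics/c2.png

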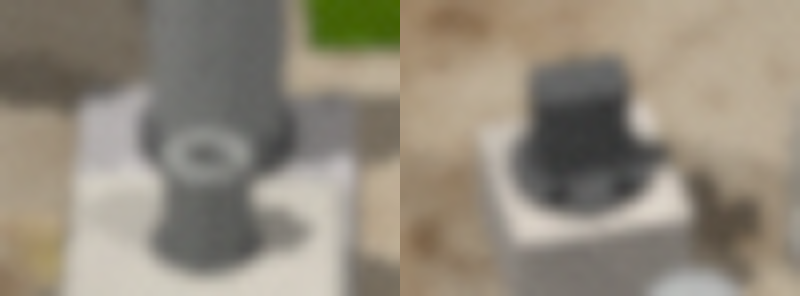

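The cap centre is near top-view pixel (157,156.5) and the hub ring near (218,164.7), with its notch to the upper right at about (221,161). The rotor disc is near (309.2,172.4) and its nose at (307.5,162.7), pointing up and slightly left.

```bash
python3 - <<'E'
from h import *
def T(x0,y0,s,X,Y): return x0+(X+.5)/s-.5, y0+(Y+.5)/s-.5
cap=atz("top",*T(150,140,8,60,137),210)
hub=atz("top",*T(196,145,8,180,161),99); notch=atz("top",*T(196,145,8,203,133),99)
bore=atz("top",*T(196,145,8,177,162),99)
e1=atz("top",*T(196,145,8,65,10),53);e2=atz("top",*T(196,145,8,350,28),53)
disc=atz("top",*T(290,155,10,197,179),48.5);blk=atz("top",*T(290,155,10,218,171),89.5);nose=atz("top",*T(290,155,10,180,82),47)
ang=lambda d:np.degrees(np.arctan2(d[1],d[0])).round(1)
print(cap,hub,bore,notch,disc,blk,nose)
print("drive yaw",ang(e1-e2)-90,"key",ang(notch-bore),"rotor",ang(nose-disc))
y=ang(e1-e2)-90
print("cap from hub",hub[:2]+150*np.array([-np.sin(np.radians(y)),np.cos(np.radians(y))]))
# side: closest points of rays
def tri(t,s):
    (a,d),(b,f)=ray("top",*t),ray("side",*s)
    k=np.linalg.lstsq(np.c_[d,-f],b-a,rcond=None)[0];return ((a+k[0]*d+b+k[1]*f)/2).round(1),np.linalg.norm(a+k[0]*d-b-k[1]*f).round(1)
print(tri(T(196,145,8,180,161),T(255,170,8,206,154)))
print(tri(T(150,140,8,60,137),T(255,135,6.67,185,32)))
print(tri(T(290,155,10,218,171),T(255,235,8,178,78)))
print(proj("side",[*hub[:2],99]),proj("side",[*disc[:2],48.5]),proj("side",[*cap[:2],210]), T(255,235,8,178,170))
E
```

```text
[574.5 191.8 210. ] [561.1  42.1  99. ] [560.7  43.2  99. ] [571.3  33.4  99. ] [ 537.  -234.7   48.5] [ 536.4 -235.4   89.5] [ 567.3 -230.3   47. ]
drive yaw -4.599999999999994 key -42.8 rotor 8.3
cap from hub [573.12983865 191.61683177]
(array([560.7,  42. ,  99.4]), np.float64(0.7))
(array([574.5, 190.4, 214.7]), np.float64(1.2))
(array([ 535.8, -235.6,   87.7]), np.float64(1.4))
[280.5 188.9] [277.4 254.1] [282.1 140.4] (276.8125, 255.8125)
```

>>> apply_moves --pt "0 0 -0.045 0 -1" --pt "-0.035 -0.015 -0.08 0 -1" --pt "-0.076 -0.033 -0.08 0 -1" --pt "-0.117 -0.051 -0.08 0 -1" --pt "-0.158 -0.069 -0.08 0 -1" --grip_force 20

```text
time_s: 1.0
ee_pos: [309.2, 430.2, 270.8]
ee_rot: [179.9, 0.0, 161.8]
force: [0.3, 1.2, -0.3]
gripper_width: 54.3
gripper_force: 0.0
```

>>> apply_moves --pt "-0.041 -0.018 0 -0.09 -1" --pt "-0.082 -0.036 0 -0.18 -1" --pt "-0.123 -0.054 0 -0.27 -1" --pt "-0.164 -0.072 0 -0.36 -1" --pt "-0.205 -0.09 0 -0.457 -1"

```text
time_s: 1.5
ee_pos: [476.0, 280.3, 270.6]
ee_rot: [180.0, 0.0, -171.8]
force: [-0.1, 0.6, 0.1]
gripper_width: 14.2
gripper_force: 0.0
```

>>> apply_moves --pt "-0.028 -0.034 0 0 -1" --pt "-0.057 -0.068 0 0 -1" --pt "-0.085 -0.1025 0.02 0 -1" --pt "-0.085 -0.1025 0.045 0 -1" --pt "-0.085 -0.1025 0.045 0 -1"

```text
time_s: 2.0
ee_pos: [571.8, 190.3, 221.5]
ee_rot: [-179.9, -0.5, -172.2]
force: [-0.6, 0.7, -0.3]
gripper_width: 0.3
gripper_force: 0.0
```

>>> apply_moves --pt "0.0 0 0 0 -1" --pt "-0.002 0 0.007 0 -1" --pt "-0.002 0 0.012 0 -1" --pt "-0.002 0 0.016 0 -1" --pt "-0.002 0 0.016 0 -1"

```text
time_s: 2.5
ee_pos: [574.7, 192.6, 209.0]
ee_rot: [-180.0, -0.0, -172.0]
force: [0.2, -0.4, 0.3]
gripper_width: 0.3
gripper_force: 0.0
```

>>> apply_moves --pt "0 0 0.003 0 -1" --pt "0 0 0.006 0 -1" --pt "0 0 0.008 0 -1" --pt "0 0 0.009 0 -1" --pt "0 0 0.009 0 -1"

```text
time_s: 3.0
ee_pos: [575.1, 192.3, 200.2]
ee_rot: [180.0, -0.0, -172.0]
force: [-0.8, 0.1, 0.3]
gripper_width: 0.5
gripper_force: 0.0
```

```bash
python3 - <<'E'
from h import *
t=cams.grab_frame("top");s=cams.grab_frame("side")
cv2.imwrite("pics/c3.png",np.hstack([crop(t,135,135,50,50,400,400),crop(s,255,110,50,50,400,400)]))
print(proj("top",[575,192,200]),proj("side",[575,192,200]),env.state()['force'])
E
```

```text
[158.  156.9] [282.2 142.9] [ 0.03050706 -0.31080998 -0.50218742]
```

View pics/c3.png

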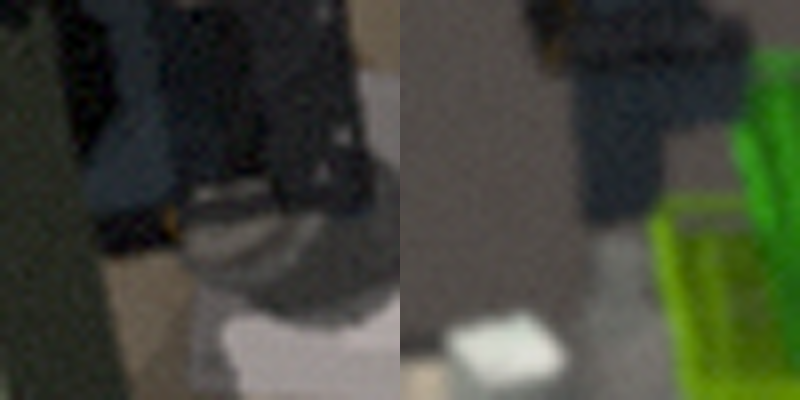

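The finger tips show at about side pixel (282.5,137.5), just above the cap at 141. There is no contact yet, so I'll feel further down in small steps.

>>> apply_moves --pt "0 0 0.002 0 -1" --pt "0 0 0.004 0 -1" --pt "0 0 0.004 0 -1"

```text
time_s: 3.4
ee_pos: [575.0, 192.2, 195.9]
ee_rot: [-180.0, -0.0, -172.0]
force: [-0.2, 0.2, 0.4]
gripper_width: 0.5
gripper_force: 0.0
```

```bash
python3 - <<'E'
from h import *
g=lambda n:np.mean([cams.grab_frame(n).astype(float) for _ in range(3)],0)
t=g("top");s=g("side")
s0=cv2.imread("pics/s1.png").astype(float);t0=cv2.imread("pics/t1.png").astype(float)
f=lambda a:np.clip((a/255)**.6*255,0,255).astype(np.uint8)
C=lambda im,x,y:crop(f(im),x,y,40,30,400,300)
cv2.imwrite("pics/c4.png",np.vstack([np.hstack([C(t0,143,140),C(t,143,140)]),np.hstack([C(s0,262,122),C(s,262,122)])]))
E
```

```text
(no output)
```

View pics/c4.png

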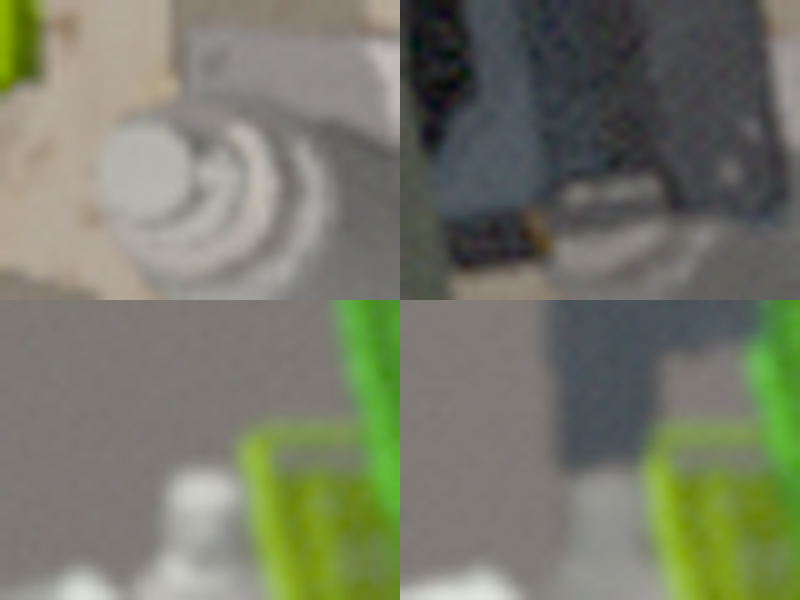

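The side view shows the finger bottom at about v=138.5, directly over the cap top at v≈140. It's still just above the cap, so I'll keep going down.

>>> apply_moves --pt "0 0 0.002 0 -1" --pt "0 0 0.004 0 -1" --pt "0 0 0.004 0 -1"

```text
time_s: 4.0
ee_pos: [575.0, 192.3, 191.9]
ee_rot: [-180.0, -0.0, -172.0]
force: [0.5, 1.2, -0.5]
gripper_width: 0.6
gripper_force: 0.0
```

>>> apply_moves --pt "0 0 0.002 0 -1" --pt "0 0 0.004 0 -1" --pt "0 0 0.004 0 -1"

```text
time_s: 4.3
ee_pos: [575.0, 192.3, 187.9]
ee_rot: [-180.0, -0.0, -172.0]
force: [-0.4, 0.1, -0.2]
gripper_width: 0.4
gripper_force: 0.0
```

```bash
python3 - <<'E'
from h import *
s=np.mean([cams.grab_frame("side").astype(float) for _ in range(3)],0).mean(2)
s0=cv2.imread("pics/s1.png").astype(float).mean(2)
for u in(277,280,283,286): print(u,s[130:156,u].astype(int)); 
print('old',s0[130:156,282].astype(int))
print("row134",s[134,270:296].astype(int))
for z in(188,210):print(proj("side",[575,192,z]))
E
```

```text
277 [48 52 56 55 55 55 57 55 56 56 61 67 70 74 75 75 74 77 80 83 87 90 91 87
 89 90]
280 [ 39  36  37  37  37  40  38  37  39  44  55  74  90  93  92  91  93  95
 100 105 102  99 100 103 103 101]
283 [ 38  37  39  37  38  36  40  38  39  44  62  84  97 100 101  98  99 100
 101 104 105 101 106 112 115 110]
286 [ 39  36  37  39  39  43  48  48  53  58  74  86  91  92  88  83  80  86
  95 104 109 111 115 113 114 111]
old [ 72  73  73  73  74  73  72  74  92 133 168 176 164 147 140 131 115 107
 114 138 147 136 141 158 155 136]
row134 [76 75 75 76 76 74 70 55 44 41 37 39 42 38 39 38 39 51 68 78 79 77 79 80
 81 77]
[282.2 145.8]
[282.2 140.4]
```

>>> apply_moves --pt "0 0 0.002 0 -1" --pt "0 0 0.003 0 -1" --pt "0 0 0.003 0 -1"

```text
time_s: 4.75
ee_pos: [575.5, 192.4, 185.8]
ee_rot: [180.0, 0.1, -172.0]
force: [-0.5, -0.4, 3.1]
gripper_width: -0.0
gripper_force: 1.6
```

>>> apply_moves --pt "0 0 0.002 0 -1" --pt "0 0 0.003 0 -1" --pt "0 0 0.003 0 -1"

```text
time_s: 5.05
ee_pos: [575.5, 192.4, 182.7]
ee_rot: [180.0, 0.1, -172.0]
force: [0.2, 0.4, 4.9]
gripper_width: 0.5
gripper_force: 2.4
```

>>> apply_moves --pt "0 0 0.002 0 -1" --pt "0 0 0.0045 0 -1" --pt "0 0 0.0045 0 -1" --pt "0 0 0.0045 0 -1"

```text
time_s: 5.45
ee_pos: [575.5, 192.4, 178.7]
ee_rot: [180.0, 0.1, -172.0]
force: [-1.3, 0.4, 7.8]
gripper_width: 0.1
gripper_force: 3.4
```

>>> apply_moves --pt "0 0 0.001 0 -1" --pt "0 0 0.0015 0 -1" --pt "0 0 0.0015 0 -1"

```text
time_s: 5.75
ee_pos: [575.6, 192.5, 178.6]
ee_rot: [180.0, 0.1, -172.0]
force: [-2.1, -0.7, 13.5]
gripper_width: 0.7
gripper_force: 6.3
```

>>> apply_moves --pt "0 0 -0.015 0 -1" --pt "0 0 -0.05 0 -1" --pt "0 0 -0.08 0 -1" --pt "0.01 -0.043 -0.08 0 -0.3" --pt "0.02 -0.086 -0.08 0 0"

```text
time_s: 6.25
ee_pos: [567.4, 104.2, 256.3]
ee_rot: [-180.0, 0.0, -171.9]
force: [0.8, -0.3, -1.2]
gripper_width: 13.5
gripper_force: 0.0
```

>>> apply_moves --pt "0.01 -0.045 0 0 0" --pt "0.02 -0.09 0 0 0" --pt "0.03 -0.135 0 0 0" --pt "0.04 -0.18 0 0 0" --pt "0.05 -0.225 0 0 0"

```text
time_s: 6.75
ee_pos: [548.2, -127.1, 255.4]
ee_rot: [180.0, -0.1, -172.0]
force: [0.3, -0.5, 0.1]
gripper_width: 45.7
gripper_force: 0.0
```

>>> apply_moves --pt "0.01 -0.045 0.03 0 0" --pt "0.02 -0.09 0.07 0 0" --pt "0.027 -0.1065 0.1 0 0" --pt "0.027 -0.1065 0.12 0 0" --pt "0.027 -0.1065 0.12 0 0"

```text
time_s: 7.25
ee_pos: [534.0, -234.3, 131.9]
ee_rot: [179.7, -0.4, -172.1]
force: [0.7, 0.6, 0.8]
gripper_width: 45.2
gripper_force: 0.0
```

>>> apply_moves --pt "0.0 0 0.03 0 0" --pt "0 0 0.06 0 0" --pt "0 0 0.079 0 0" --pt "0 0 0.079 0 0" --pt "0 0 0.079 0 0"

```text
time_s: 7.75
ee_pos: [538.1, -234.4, 58.5]
ee_rot: [-180.0, 0.1, -172.0]
force: [0.7, -0.6, 0.2]
gripper_width: 45.5
gripper_force: 0.0
```

```bash
python3 - <<'E'
from h import *
g=lambda n:np.mean([cams.grab_frame(n).astype(float) for _ in range(3)],0)
t=g("top");s=g("side")
f=lambda a:np.clip((a/255)**.6*255,0,255).astype(np.uint8)
cv2.imwrite("pics/c5.png",np.hstack([crop(f(s),247,205,60,60,400*1,400),crop(f(t),280,145,50,50,400,400)]))
print(env.state()['ee_pos'],env.state()['force'],proj("side",env.state()['ee_pos']))
E
```

```text
[ 537.69021685 -234.78841403   58.44181089] [ 0.59121973  1.22557951 -0.63536985] [277.7 251.6]
```

View pics/c5.png

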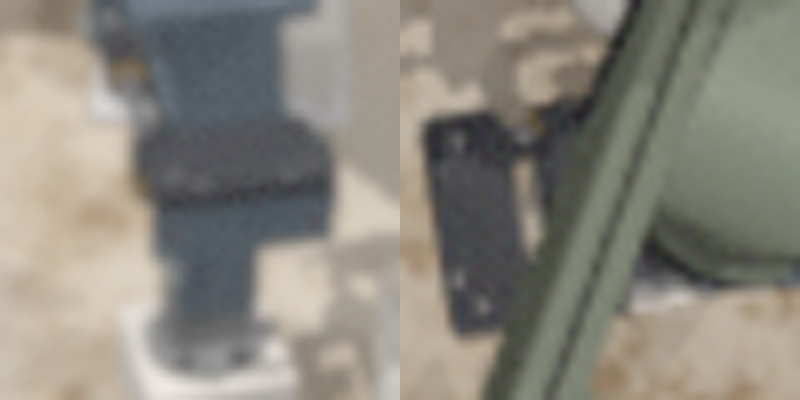

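The near finger's bottom is at side pixel about (279,253), roughly 20 mm higher than the reported pose gives. That matches the ~23 mm offset found at the cap, so I'll go lower while watching the force.

>>> apply_moves --pt "0 0 0.006 0 0" --pt "0 0 0.009 0 0" --pt "0 0 0.011 0 0" --pt "0 0 0.011 0 0"

```text
time_s: 8.45
ee_pos: [536.7, -234.5, 45.8]
ee_rot: [180.0, -0.0, -172.0]
force: [0.5, -0.6, 0.2]
gripper_width: 45.5
gripper_force: 0.0
```

>>> apply_moves --pt "0 0 0.003 0 0" --pt "0 0 0.005 0 0" --pt "0 0 0.007 0 0" --pt "0 0 0.007 0 0"

```text
time_s: 8.85
ee_pos: [536.8, -234.5, 38.9]
ee_rot: [180.0, -0.0, -172.0]
force: [0.5, 0.5, -0.2]
gripper_width: 45.9
gripper_force: 0.0
```

>>> apply_moves --pt "0 0 0 0 -0.8" --pt "0 0 0 0 -0.8" --pt "0 0 0 0 -0.8" --pt "0 0 0 0 -0.8" --pt "0 0 0 0 -0.8" --grip_force 25

```text
time_s: 9.35
ee_pos: [537.1, -234.7, 39.4]
ee_rot: [-180.0, 0.0, -172.0]
force: [-0.4, -0.0, 0.4]
gripper_width: 21.9
gripper_force: 25.0
```

>>> apply_moves --pt "0 0 -0.03 0 -0.8" --pt "0 0 -0.07 0 -0.8" --pt "0 0 -0.115 0 -0.8" --pt "0 0 -0.125 0 -0.8" --pt "0 0 -0.125 0 -0.8"

```text
time_s: 9.85
ee_pos: [538.0, -235.0, 166.2]
ee_rot: [-179.9, 0.2, -172.0]
force: [-0.8, 0.4, -1.3]
gripper_width: 22.1
gripper_force: 25.0
```

```bash
python3 - <<'E'
from h import *
t0=cv2.imread("pics/t1.png").astype(np.float32).mean(2)
def samp(p):
    u,v=proj("top",p);return cv2.getRectSubPix(t0,(1,1),(float(u),float(v)))[0,0]
c=np.array([561,42.3])
# refine centre: maximise dark within r<9 minus bright at r 15-18
best=min(((np.mean([samp([*(c+d+r*np.array([np.cos(a),np.sin(a)])),99]) for r in(3,6,9) for a in np.arange(0,6.28,.5)])-np.mean([samp([*(c+d+r*np.array([np.cos(a),np.sin(a)])),99]) for r in(14,17) for a in np.arange(0,6.28,.4)])),tuple(d)) for d in [np.array([i,j]) for i in range(-3,4) for j in range(-3,4)])
print(best);c=c+np.array(best[1])
for a in range(-80,61,10):
    print(a,[int(samp([*(c+r*np.array([np.cos(np.radians(a)),np.sin(np.radians(a))])),99])) for r in(10,12,14,16)])
E
```

```text
Traceback (most recent call last):
  File "h.py", line 10, in proj
    c=cams.get_calibration(n); A=R.from_euler('xyz',c['attitude'],degrees=True).as_matrix()
ValueError: time passes only in moves, steps and waits
```

```bash
python3 - <<'E'
from h import *
K=cams.get_calibration("top"); A=R.from_euler('xyz',K['attitude'],degrees=True).as_matrix()
t0=cv2.imread("pics/t1.png").astype(np.float32).mean(2)
def ring(c,rs,an):
    r,a=np.meshgrid(rs,np.radians(an)); P=np.stack([c[0]+r*np.cos(a),c[1]+r*np.sin(a),0*r+99],-1)
    q=(P-K['eye'])@A@K['mtx'].T; m=(q[...,:2]/q[...,2:]).astype(np.float32)
    return cv2.remap(t0,m[...,0],m[...,1],cv2.INTER_CUBIC)
al=np.arange(-180,180,10)
s,c=min((ring(c,[3,6],al).mean()-ring(c,[14,16,18],al).mean(),c) for c in [(561+i,42.3+j) for i in range(-4,5) for j in range(-4,5)])
print(s,c)
an=np.arange(-90,61,10)
for a,r in zip(an,ring(c,[10,12,14,16],an).astype(int)): print(a,r)
E
```

```text
-82.7724 (562, 43.3)
-90 [ 87 124 148 143]
-80 [ 82 121 146 143]
-70 [ 75 108 129 137]
-60 [ 60  78  97 116]
-50 [52 60 81 96]
-40 [56 60 80 98]
-30 [ 70  80  93 109]
-20 [ 91 110 119 130]
-10 [102 122 133 133]
0 [113 129 135 130]
10 [116 130 132 129]
20 [108 125 126 123]
30 [103 123 129 125]
40 [103 123 129 125]
50 [104 121 125 124]
60 [106 120 131 132]
```

>>> apply_moves --pt "-0.01 0.043 0 0.13 -0.8" --pt "-0.02 0.086 0 0.26 -0.8" --pt "-0.03 0.129 0 0.39 -0.8" --pt "-0.04 0.172 0 0.52 -0.8" --pt "-0.05 0.215 0 0.65 -0.8"

```text
time_s: 10.35
ee_pos: [555.1, -13.0, 161.7]
ee_rot: [-179.9, -0.2, 150.4]
force: [0.8, 0.1, -1.2]
gripper_width: 21.8
gripper_force: 25.0
```

>>> apply_moves --pt "0.012 0.026 0 0.12 -0.8" --pt "0.0235 0.0525 0 0.24 -0.8" --pt "0.0235 0.0525 0 0.24 -0.8" --pt "0.0235 0.0525 0.01 0.24 -0.8" --pt "0.0235 0.0525 0.01 0.24 -0.8"

```text
time_s: 10.85
ee_pos: [559.9, 41.6, 151.4]
ee_rot: [-179.7, -0.2, 137.0]
force: [-0.2, -0.2, -1.0]
gripper_width: 22.1
gripper_force: 25.0
```

```bash
python3 - <<'E'
from h import *
g=lambda n:np.mean([cams.grab_frame(n).astype(float) for _ in range(4)],0)
s=g("side")
f=lambda a:np.clip((a/255)**.6*255,0,255).astype(np.uint8)
cv2.imwrite("pics/c6.png",crop(f(s),250,155,64,48,800,600))
st=env.state();print(st['ee_pos'],st['ee_rot'],st['force'],st['qpos'])
for p in([561.3,42.5,99],[561.3,42.5,125],[561.3,42.5,160]):print(proj("side",p))
E
```

```text
[561.80142679  41.61130484 154.07665764] [-1.79981216e+02 -1.80642160e-02  1.36916545e+02] [-0.23415907  0.49915381 -1.12639522] [ 3.06630494e+00  1.87295181e+01  9.44684269e+01  1.51056355e-05
  6.68281156e+01 -4.38502489e+01]
[280.6 188.8]
[280.6 182.5]
[280.7 173.8]
```

View pics/c6.png

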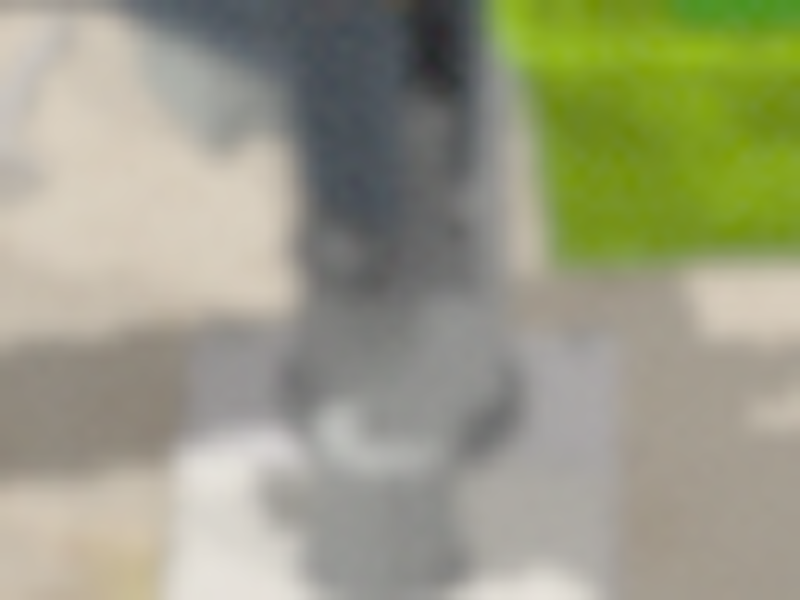

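The shaft hangs over the hub mouth, which shows at about side pixel (280.6,188.8). I'll descend while feeling for contact.

>>> apply_moves --pt "0 0 0.015 0 -0.8" --pt "0 0 0.022 0 -0.8" --pt "0 0 0.026 0 -0.8" --pt "0 0 0.028 0 -0.8" --pt "0 0 0.028 0 -0.8"

```text
time_s: 11.55
ee_pos: [562.0, 42.4, 126.4]
ee_rot: [180.0, -0.0, 137.0]
force: [0.6, -0.3, -0.7]
gripper_width: 22.0
gripper_force: 25.0
```

>>> apply_moves --pt "0 0 0.002 0 -0.8" --pt "0 0 0.004 0 -0.8" --pt "0 0 0.005 0 -0.8" --pt "0 0 0.005 0 -0.8"

```text
time_s: 11.95
ee_pos: [561.9, 42.6, 121.2]
ee_rot: [180.0, -0.0, 137.0]
force: [0.2, 0.3, -0.9]
gripper_width: 22.0
gripper_force: 25.0
```

>>> apply_moves --pt "0 0 0.002 0 -0.8" --pt "0 0 0.004 0 -0.8" --pt "0 0 0.005 0 -0.8" --pt "0 0 0.006 0 -0.8" --pt "0 0 0.006 0 -0.8"

```text
time_s: 12.45
ee_pos: [561.8, 42.6, 115.2]
ee_rot: [-180.0, -0.0, 137.0]
force: [-0.8, 0.3, -1.2]
gripper_width: 21.9
gripper_force: 25.0
```

>>> apply_moves --pt "0 0 0.002 0 -0.8" --pt "0 0 0.004 0 -0.8" --pt "0 0 0.006 0 -0.8" --pt "0 0 0.006 0 -0.8"

```text
time_s: 12.85
ee_pos: [561.6, 42.5, 108.9]
ee_rot: [-180.0, -0.0, 137.0]
force: [-0.8, -0.4, -1.3]
gripper_width: 21.8
gripper_force: 25.0
```

>>> apply_moves --pt "0 0 0.003 0 -0.8" --pt "0 0 0.006 0 -0.8" --pt "0 0 0.009 0 -0.8" --pt "0 0 0.011 0 -0.8" --pt "0 0 0.011 0 -0.8"

```text
time_s: 13.35
ee_pos: [561.6, 42.6, 97.9]
ee_rot: [-180.0, -0.0, 137.0]
force: [0.2, -0.7, -1.0]
gripper_width: 21.8
gripper_force: 25.0
```

>>> apply_moves --pt "0 0 0.002 0 -0.8" --pt "0 0 0.004 0 -0.8" --pt "0 0 0.005 0 -0.8" --pt "0 0 0.005 0 -0.8" --grip_force 40

```text
time_s: 13.75
ee_pos: [562.2, 42.6, 93.9]
ee_rot: [180.0, 0.0, 137.0]
force: [-0.8, -1.0, 5.1]
gripper_width: 21.9
gripper_force: 40.0
```

>>> apply_moves --pt "0 0 0.002 0 -0.8" --pt "0 0 0.003 0 -0.8" --pt "0 0 0.003 0 -0.8"

```text
time_s: 14.05
ee_pos: [562.2, 42.5, 91.2]
ee_rot: [180.0, 0.0, 137.0]
force: [-1.9, 0.3, 7.0]
gripper_width: 22.1
gripper_force: 40.0
```

>>> apply_moves --pt "0 0 0.001 0 -0.8" --pt "0 0 0.002 0 -0.8" --pt "0 0 0.003 0 -0.8" --pt "0 0 0.003 0 -0.8"

```text
time_s: 14.45
ee_pos: [562.3, 42.5, 89.9]
ee_rot: [179.9, 0.1, 137.0]
force: [-4.5, 0.0, 15.1]
gripper_width: 21.8
gripper_force: 40.0
```

>>> apply_moves --pt "0 0 0.001 0 -0.8" --pt "0 0 0.001 0 -0.8" --pt "0 0 0.001 0 -0.8" --pt "0 0 0.001 0 -0.8"

```text
time_s: 14.85
ee_pos: [562.3, 42.5, 89.8]
ee_rot: [179.9, 0.1, 137.0]
force: [-5.5, -0.3, 20.7]
gripper_width: 21.6
gripper_force: 40.0
```

```bash
python3 - <<'E'
from h import *
g=lambda n:np.mean([cams.grab_frame(n).astype(float) for _ in range(4)],0)
s=g("side")
f=lambda a:np.clip((a/255)**.6*255,0,255).astype(np.uint8)
cv2.imwrite("pics/c7.png",crop(f(s),250,145,80,60,800,600))
E
```

```text
(no output)
```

View pics/c7.png

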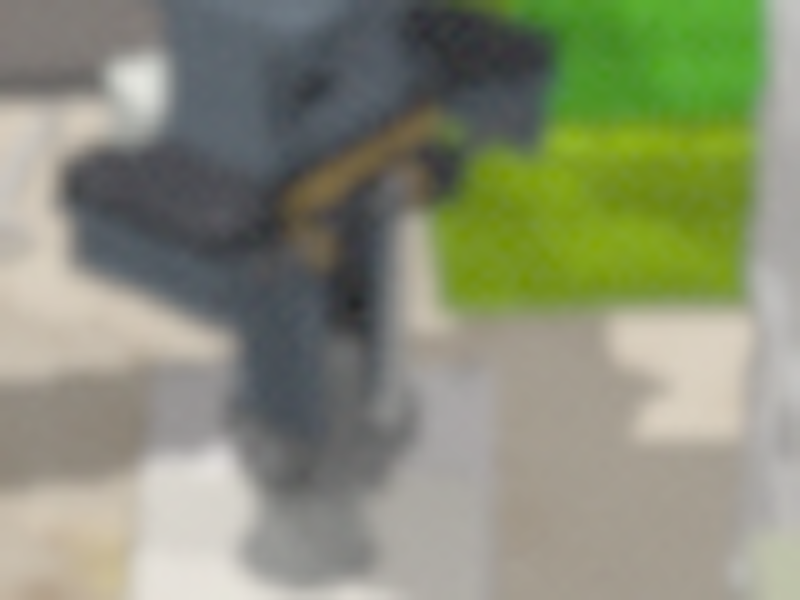

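The disc sits on the hub at about side pixel (282,190), upright and still gripped. At the same height the force has risen to 20 N, so the hub is on its stop.

```bash
python3 -c "
from workcell import env
print(env.job_done())"
```

```text
the job is handed in; nothing more can be done
None
```

I pressed the spray cap fully down and released it, then seated the rotor in the hub with its key in the keyway. The job is handed in with the rotor upright, gripped at 40 N and held down at about 20 N with the hub at its stop; no verdict came back, so I can't confirm it passed.

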